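# Release the screw-jar carousel and hold the red-lidded jar at the front

## Robot

A 6-joint arm with a two-finger parallel gripper is mounted at the origin on the work surface. World frame = base frame: x ahead of the robot, y to its left, z up, the work surface at z = 0. Lengths are in m, angles in rad, forces in N, time in s.
With the tool pointing down it reaches from about 0.25 to 0.725 m from the base axis. Payload 4 kg.
Tool frame: the origin (TCP) lies between the finger pads; the fingertips stand 19 mm ahead of it and the grasp point (between the pads) is the TCP; z points along the fingers, y is the line along which they close (so a half turn about z gives the same grasp; the last joint's range is limited). The gripper opens to 85 mm and grips with 20 to 120 N. Pads are 22 mm wide; open, the fingers measure 114 mm over their backs; the gripper's body (76 mm by 85 mm) begins 54 mm behind the grasp point. The pads swing forward as they close: fully open they stand 13 mm farther back than shut.
Start: joints at [1.186, 0.241, 0.005, 1.335, 0, 1.571], TCP at [0.188, 0.463, 0.25] pointing down, gripper open.
Joint ranges: [-2.72, 2.72], [-1.05, 1.87], [-1.09, 1.28], [-1.99, 2.15], [-1.42, 1.44], [-3.14, 3.14]. Speed limits (rad/s): [2.79, 2.79, 3.14, 3.14, 3.14, 3.14].

## Interface

Orientations are given as a rotation vector (axis times angle).
In Python, from cell import robot gives the robot as it stands.
- The arm moves only by the shell command python3 -m jog 'ROWS' [FORCE]. ROWS is JSON, a list of rows, each a list of 7 numbers: the turn, a rotation vector about the tool's x, y, z in degrees, then the shift along the tool's x, y, z in m, then the opening, from 0 (shut) to 1 (fully open). In form: [[rx, ry, rz, x, y, z, hand], ...]. A call has 1 to 5 rows; each row is the pose to reach, as a shift and turn from the pose commanded when the call began, along the tool's axes at that moment; what a row does not reach only later rows make up. A row lasts 1/12 s, in which the tool goes at most 41.7 mm and 7.16 degrees, less where a joint would pass 70% of its speed; a pose out of reach is approached as far as the arm can. A call with a gripper value outside its range is refused whole. The fingers move at their own pace and stop on an object; FORCE is the grip in N (left out, the last holds). Time passes only in rows, so rows that repeat a pose let the fingers close. It gives the time, the measured TCP pose, the force, the opening and the grip force at its end, in the units of the state.
- robot.sense(): the state, without advancing time (a new reading comes with each control period).
- robot.grab_frame(name): name is "side" or "top" or "wrist"; returns (picture, depth): 400x640x3 uint8, red, green, blue; 400x640 float32, m along the optical axis (not along the pixel's ray), 0 where there is no reading.
- robot.camera_params(name): a dict with "vertical_fov" (degrees; the focal length in pixels is half the picture's height over the tangent of half this angle, whatever the lens; pixels are square), "cx", "cy" (the principal point, pixels), "origin" and "rotation" of the camera in the world; the wrist camera has in their place "hand_eye" (4x4, takes a point from camera to tool coordinates, whose origin is the TCP and whose axes are the flange's). Camera axes: x right, y up, looking along -z (the intrinsics and any distortion apply to the point x, -y, -z); pixel columns grow to the right and rows downward; lengths in m; the calibration is good to about 2 mm. A picture is of the moment at which its call begins: read the wrist's pose just before it. camera_params takes no time and is no camera call.
- robot.finish_job(): hands the job in; it is judged then, once.
The state is a dict: "time": time; "joint_positions": joint angles; "qd": joint speeds; "tau": joint torques, N m; "ee_pos": TCP position; "tool_rot": TCP orientation; "wrist_force": force on the tool from outside, world axes, zero at the start; "wrist_torque": the same for the moment, N m; "gripper_width": opening from 0.0 (shut) to 1.0 (fully open); "gripper_force": force on a finger pad.
Only numpy, scipy, OpenCV 4.12 (cv2) and the standard library are available. Lean on these libraries where they do the work, as an engineer would, in place of code of your own. Each camera call takes 0.05 s, during which the arm holds its last target. There are 200 camera calls.

## Task

Swing the blue handle of the toggle clamp back, away from the jars, so that the clamp arm lifts well clear of the carousel's disc and stays open. Then turn the carousel until the jar with the red lid faces front, in line with the yellow arrow on the board, and finish holding it there: the program ends with the fingers still firmly on the carousel or its jars, keeping it still. Leave the tape measure, the screwdriver and the wood offcut where they are.

Things in the scene. Friction and masses are not known exactly. Their poses are not given: they have to be found in the camera images.
- stand: Fixed brown board, 360 x 410 x 15 mm, on the bench; carries carousel, clamp and a flat yellow arrow at its front edge pointing at the carousel's axis. Origin on that vertical axis at bench height. Its -x runs from the axis along the arrow line to the front (towards the robot, up to 0.35 rad off); +y is the clamp's side. Board spans x -190..170, y -165..245 mm.
- carousel: White disc 300 mm wide, top 48 mm above the bench; turns freely either way (0.03 N m) once unclamped. Carries 5 fixed clear jars, 72 degrees apart, with 48 mm round lids 93 to 113 mm above the bench: one red, four black, 52 mm between lids. Hub stub 24 mm wide, top 78 mm up. Origin on the axis, 36 mm up; x axis points to the red jar, which starts 1.0 to 3.14 rad off front, either way.
- red_lid (a point): Centre of the top face of the red lid (48 mm wide, 20 mm tall), 113 mm above the bench, 85 mm from the carousel's axis.
- front_spot (a point): Point fixed to the stand on the arrow's line, 85 mm in front of the axis and 113 mm above the bench: the red_lid point coincides with it when the red jar faces front.
- clamp (a joint): Toggle clamp angle, rad: 0 closed (arm level, its sprung rubber foot on the disc, a slipping brake: some 6 N at a lid drags it round); grows as the handle swings out over the pivot and the arm lifts; end stop 1.25. Stiff hinge (0.5 N m, about 6 N at the handle), stays where left. Its axis is level, parallel to the stand's x; opening swings the handle to the stand's +y.
- clamp_pivot (a point): Pivot of the clamp on the hinge axis, 187 mm from the carousel's axis on the stand's +y side, 75 mm above the bench, between two steel cheeks (32 mm wide over the pin, tops 83 mm above the bench). The clamp arm, 14 mm wide, reaches 58 mm from it; the foot's spindle, 50 mm out, stands up to 17 mm above the arm's middle when closed.
- clamp_grip (a point): A point near the top of the clamp's blue round handle (16 mm thick, 28 to 95 mm from the pivot), 76 mm from the pivot. Closed, the handle leans 17 degrees in over the disc; this point is then 148 mm above the bench, 22 mm from the pivot towards the carousel's axis, and the handle's top is 167 mm above the bench.
- tape_measure: Yellow tape measure, 70 x 36 x 62 mm tall, loose on the bench on the robot's right; not part of the job. Origin under its centre.
- screwdriver: Screwdriver lying loose on the bench on the robot's right; not part of the job.
- offcut: Light wood offcut 140 x 60 x 38 mm, loose on the bench on the robot's left; not part of the job. Origin under its centre.

How it is judged:
By the outcome, as a careful person would: the job done as asked, in the order asked, and still so for the second after the job is handed in, while the arm keeps its last pose, push and grip.
It also fails if it takes over 64 s, if anything falls off the work surface, if the arm or the gripper's body presses on something with over 40 N, if the wrist force passes 120 N, or if a joint passes its speed limit or range.

## Working session

There is one attempt and no reset: what is moved stays moved. The work goes in short steps, Python scripts to look and compute and a shell command to move; the robot and the scene stay as the last step left them, time stands still between calls to the robot, and variables do not carry over. Pictures are saved under pics/ and viewed, at most 10 in all, crops included, and the job is handed in when it is done.

```bash
ls; mkdir -p pics; cat > h.py <<'E'
import numpy as np, cv2
from cell import robot
from scipy.spatial.transform import Rotation as R
def grab(n,save=None):
    s=robot.sense(); p,d=robot.grab_frame(n); c=robot.camera_params(n)
    if save: cv2.imwrite('pics/'+save+'.png',p[:,:,::-1])
    f=200/np.tan(np.radians(c['vertical_fov'])/2)
    if 'hand_eye' in c:
        T=np.eye(4);T[:3,:3]=R.from_rotvec(s['tool_rot']).as_matrix();T[:3,3]=s['ee_pos'];T=T@np.array(c['hand_eye']);o,r=T[:3,3],T[:3,:3]
    else: o,r=np.array(c['origin']),np.array(c['rotation'])
    return p,d,dict(c=c,f=f,o=o,r=r)
def ray(k,u,v):
    c=k['c'];return k['r']@np.array([(u-c['cx'])/k['f'],-(v-c['cy'])/k['f'],-1.])
def onz(k,u,v,z):
    d=ray(k,u,v);return k['o']+d*(z-k['o'][2])/d[2]
def cloud(k,d):
    v,u=np.mgrid[:d.shape[0],:d.shape[1]];c=k['c']
    P=np.stack([(u-c['cx'])/k['f'],-(v-c['cy'])/k['f'],-np.ones(d.shape)],-1)*d[...,None]
    return P@k['r'].T+k['o']
def totool(v):  # world vector -> tool axes
    return R.from_rotvec(robot.sense()['tool_rot']).inv().apply(v)
E
python3 - <<'E'
from h import *
for n in('top','side'):
    p,d,k=grab(n,n+'0');print(n,{a:b for a,b in k['c'].items()})
s=robot.sense();print(s)
a=cv2.imread('pics/top0.png');b=cv2.imread('pics/side0.png')
cv2.imwrite('pics/both0.png',cv2.resize(np.vstack([a,b]),(480,600)))
E
```

```text
pics
top {'vertical_fov': 49.85830639792153, 'cx': 320.1947166701832, 'cy': 197.18668495288722, 'origin': array([0.2480904 , 0.02912928, 1.49246399]), 'rotation': array([ 0.15189031, -0.11512294, -1.54276676])}
side {'vertical_fov': 51.15589602404557, 'cx': 324.56296141148346, 'cy': 193.39935775171742, 'origin': array([ 0.23518192, -0.9171073 ,  0.67801975]), 'rotation': array([ 1.06015105, -0.15138579, -0.22618689])}
{'time': 0.1, 'joint_positions': array([1.18597126e+00, 2.41362082e-01, 3.90658751e-03, 1.33521181e+00,
       2.78008295e-05, 1.57078382e+00]), 'qd': array([ 0.00028629, -0.00092199,  0.00444603, -0.00204594, -0.00011082,
        0.0004595 ]), 'tau': array([ 1.06988487e-04, -3.73137188e+01,  2.53011060e+01,  1.08537849e-02,
        3.09170605e-05, -7.77519318e-06]), 'ee_pos': array([0.187499  , 0.46296055, 0.24950792]), 'tool_rot': array([-6.00665659e-01, -3.08324140e+00,  2.87598263e-03]), 'wrist_force': array([ 0.32465037,  0.25516329, -0.01227958]), 'wrist_torque': array([ 0.03438672, -0.04288114, -0.00391952]), 'gripper_force': 0.0, 'gripper_width': 1.0013758093568763}
```

```bash
sed -i "s/np.array(c\['rotation'\])/R.from_rotvec(c['rotation']).as_matrix()/" h.py; python3 -c "
from h import *
print(robot.camera_params('wrist'))"
```

```text
{'vertical_fov': 69.85446503620524, 'cx': 321.2550589530778, 'cy': 198.86299926517253, 'hand_eye': array([[ 8.55407299e-04,  9.58650243e-01,  2.84585627e-01,
         7.26794502e-02],
       [ 9.99998650e-01, -4.20834008e-04, -1.58818112e-03,
         5.94994410e-04],
       [-1.40274691e-03,  2.84586602e-01, -9.58649309e-01,
        -1.23296564e-01],
       [ 0.00000000e+00,  0.00000000e+00,  0.00000000e+00,
         1.00000000e+00]])}
```

View pics/top0.png

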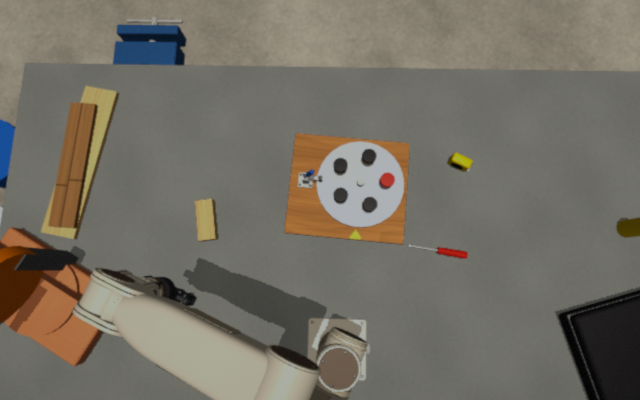

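View pics/side0.png

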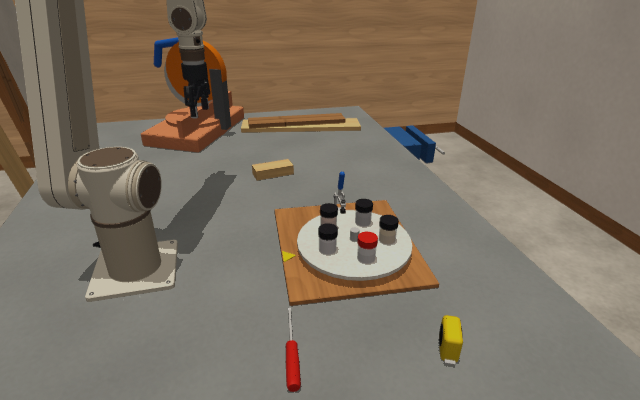

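The top view shows the disc at about (360,184), the red lid at (387,181), the arrow at (356,234) and the clamp at (308,178) with its blue handle. The side view shows the red lid at (368,240) and the handle at (341,180).

```bash
python3 - <<'E'
from h import *
p,d,k=grab('top'); hsv=cv2.cvtColor(p,cv2.COLOR_RGB2HSV)
def cen(m,box):
    x0,x1,y0,y1=box;mm=np.zeros_like(m);mm[y0:y1,x0:x1]=m[y0:y1,x0:x1]
    v,u=np.nonzero(mm);return u.mean(),v.mean(),len(u)
H,S,V=hsv[...,0],hsv[...,1],hsv[...,2]
red=((H<8)|(H>172))&(S>150)&(V>80)
u=cen(red,(370,405,165,200));print('red',u,onz(k,u[0],u[1],.108))
w=((S<50)&(V>120)).astype(np.uint8);w[:, :316]=0;w[:, 410:]=0;w[:138]=0;w[232:]=0
c=max(cv2.findContours(w,0,2)[0],key=cv2.contourArea);e=cv2.fitEllipse(cv2.convexHull(c));print('disc',e,onz(k,*e[0],.048))
ax=onz(k,*e[0],.048)
y=(H>22)&(H<35)&(S>150)&(V>120);u=cen(y,(340,370,225,245));a=onz(k,u[0],u[1],.016);print('arrow',u,a)
blk=(V<60); L=[]
n,l,st,ce=cv2.connectedComponentsWithStats(blk.astype(np.uint8))
for i in range(1,n):
    if 60<st[i,4]<400 and 325<ce[i,0]<400 and 140<ce[i,1]<225: q=onz(k,*ce[i],.108);L.append(q);print('blk',ce[i],st[i,4],q)
# board orientation
br=((H>5)&(H<20)&(S>80)).astype(np.uint8);br[:, :270]=0;br[:,430:]=0;br[:120]=0;br[250:]=0
c=max(cv2.findContours(br,0,2)[0],key=cv2.contourArea);r=cv2.minAreaRect(c)
b=np.array([onz(k,*q,.015) for q in cv2.boxPoints(r)]);print('board',b)
u=cen((H>100)&(H<125)&(S>150),(295,330,160,195));print('blue',u,onz(k,u[0],u[1],.14))
v=(ax-a)[:2];print('arrow dir deg',np.degrees(np.arctan2(v[1],v[0])),np.linalg.norm(v))
for i in(0,1,2,3):
    v=(b[i]-b[i-1])[:2];print(np.linalg.norm(v),np.degrees(np.arctan2(v[1],v[0])))
# side
p,d,k=grab('side');h2=cv2.cvtColor(p,cv2.COLOR_RGB2HSV)
u=cen((h2[...,0]>100)&(h2[...,0]<125)&(h2[...,1]>150),(325,360,165,200));print('blue side',u,onz(k,u[0],u[1],.14))
E
```

```text
red (np.float64(386.6986301369863), np.float64(179.7945205479452), 146) [ 0.54882567 -0.15167397  0.108     ]
disc ((359.8062744140625, 184.05125427246094), (85.15821075439453, 87.746826171875), 98.53697204589844) [ 0.54504936 -0.06787752  0.048     ]
arrow (np.float64(355.012987012987), np.float64(235.28571428571428), 77) [ 0.37228965 -0.0554482   0.016     ]
blk [368.27083333 156.54861111] 144 [ 0.6262294  -0.09088854  0.108     ]
blk [339.96428571 165.78571429] 140 [0.59288552 0.00220217 0.108     ]
blk [340.01538462 195.34615385] 130 [4.93717042e-01 2.60617552e-04 1.08000000e-01]
blk [368.78125  204.078125] 128 [ 0.46695925 -0.09361746  0.108     ]
board [[ 0.37383677  0.18954957  0.015     ]
 [ 0.7367199   0.17110748  0.015     ]
 [ 0.70460385 -0.25333202  0.015     ]
 [ 0.34664647 -0.21845067  0.015     ]]
blue (np.float64(309.7142857142857), np.float64(172.61904761904762), 21) [0.56029295 0.099844   0.14      ]
arrow dir deg -4.115093964197869 0.17320624832158377
0.40890525192116434 86.18728459195206
0.3633514552894657 -2.9093271818718076
0.42565282573026814 -94.32715201668977
0.3596528786865134 174.43435327588162
blue side (np.float64(340.84415584415586), np.float64(180.1038961038961), 77) [0.55873445 0.09240966 0.14      ]
```

```bash
cat >> h.py <<'E'
def to(p,yaw):  # tool pointing down, tool y at world yaw(deg): remaining turn/shift in tool axes
    s=robot.sense();r0=R.from_rotvec(s['tool_rot']);a=np.radians(yaw)
    y=np.array([np.cos(a),np.sin(a),0]);z=np.array([0,0,-1.]);M=R.from_matrix(np.stack([np.cross(y,z),y,z],1))
    print('rot',np.degrees((r0.inv()*M).as_rotvec()).round(1),'shift',r0.inv().apply(np.array(p)-s['ee_pos']).round(4),'pos',np.round(s['ee_pos'],4),'F',np.round(s['wrist_force'],1),'t',s['time'],'w',round(s['gripper_width'],2))
E
python3 -m jog '[[0,0,72,-0.497,-0.245,0,0],[0,0,72,-0.497,-0.245,0,0],[0,0,72,-0.497,-0.245,0,0],[0,0,72,-0.497,-0.245,0,0],[0,0,72,-0.497,-0.245,0,0]]'
python3 -c "
from h import *
to((.557,.05,.25),-4.2)"
```

```text
time: 0.62
ee_pos: [0.327, 0.3064, 0.2502]
tool_rot: [1.527, 2.746, -0.0]
wrist_force: [0.4, 1.0, 0.4]
gripper_width: 0.296
gripper_force: 0.0
rot [ 0.  0. 36.] shift [-3.391e-01  6.010e-02  2.000e-04] pos [0.327  0.3064 0.2502] F [0.4 1.  0.4] t 0.6167 w 0.3
```

```bash
python3 -m jog '[[0,0,36,-0.339,0.06,0,0],[0,0,36,-0.339,0.06,0,0],[0,0,36,-0.339,0.06,0,0],[0,0,36,-0.339,0.06,0,0],[0,0,36,-0.339,0.06,0,0]]' >/dev/null
python3 -c "
from h import *
to((.557,.05,.25),-4.2)"
```

```text
rot [ 0.  -0.   0.2] shift [-0.0951  0.0968  0.0003] pos [0.4671 0.1516 0.2503] F [ 1.   0.7 -1.2] t 1.0333 w -0.0
```

```bash
python3 -m jog '[[0,0,0,-0.095,0.097,0,0],[0,0,0,-0.095,0.097,0,0],[0,0,0,-0.095,0.097,0,0],[0,0,0,-0.095,0.097,0,0],[0,0,0,-0.095,0.097,0,0]]' >/dev/null
python3 - <<'E'
from h import *
to((.557,.05,.142),-4.2)
p,d,k=grab('wrist','w1'); h=cv2.cvtColor(p,cv2.COLOR_RGB2HSV)
m=(h[...,0]>100)&(h[...,0]<125)&(h[...,1]>150)
P=cloud(k,d)[m&(d>0)];P=P[(P[:,2]>.09)&(P[:,2]<.18)]
for z in np.arange(.09,.18,.01):
    q=P[abs(P[:,2]-z)<.005]
    if len(q): print(round(z,2),q.mean(0).round(4),q[:,1].min().round(4),q[:,1].max().round(4),len(q))
E
```

```text
rot [-0.   0.   0.3] shift [ 0.0002 -0.0014  0.1073] pos [0.5585 0.0498 0.2493] F [ 0.   0.1 -0.1] t 1.45 w -0.0
0.1 [0.5372 0.0161 0.1016] 0.0052 0.0237 4
0.11 [0.553  0.1032 0.1134] 0.0179 0.1154 18
0.12 [0.5623 0.1121 0.1204] 0.1085 0.1146 66
0.13 [0.5624 0.1092 0.13  ] 0.1059 0.1116 70
0.14 [0.5622 0.106  0.1401] 0.1005 0.1089 83
0.15 [0.5616 0.1031 0.1501] 0.0973 0.1058 94
0.16 [0.5612 0.0958 0.1622] 0.0864 0.1029 270
0.17 [0.5611 0.0938 0.166 ] 0.0893 0.0987 118
```

View pics/w1.png

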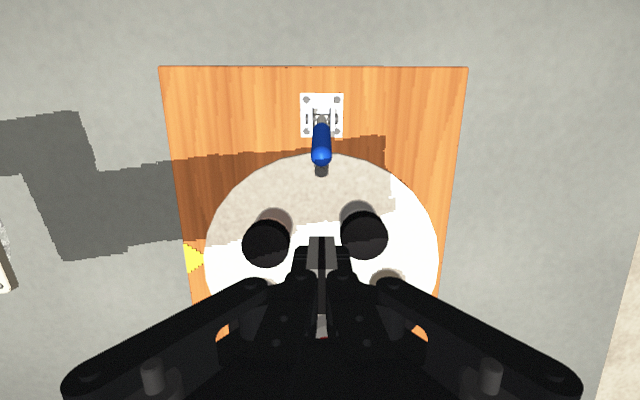

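The wrist view shows the handle straight ahead at (321,145), between the fingers' line and the steel cheeks at (321,115). Now I'll go down and push.

```bash
python3 -m jog '[[0,0,0,0,0.001,0.03,0],[0,0,0,0,0.001,0.06,0],[0,0,0,0,0.001,0.09,0],[0,0,0,0,0.001,0.108,0],[0,0,0,0,0.001,0.108,0]]'
python3 -m jog '[[0,0,0,0.012,0,0,0],[0,0,0,0.022,0,0,0],[0,0,0,0.032,0,0,0],[0,0,0,0.042,0,0,0],[0,0,0,0.052,0,0,0]]'
```

```text
time: 1.92
ee_pos: [0.5533, 0.0538, 0.1378]
tool_rot: [-2.284, -2.148, 0.012]
wrist_force: [-0.9, -0.6, 0.4]
gripper_width: -0.002
gripper_force: 0.0
time: 2.33
ee_pos: [0.5629, 0.1035, 0.1461]
tool_rot: [2.286, 2.143, 0.001]
wrist_force: [-2.1, -12.3, 10.1]
gripper_width: -0.002
gripper_force: 6.3
```

```bash
python3 -m jog '[[0,0,0,0.01,0,0.002,0],[0,0,0,0.02,0,0.004,0],[0,0,0,0.03,0,0.006,0],[0,0,0,0.038,0,0.006,0],[0,0,0,0.044,0,0.006,0]]'
python3 -m jog '[[0,0,0,0.005,0,0,0],[0,0,0,0.01,0,0,0],[0,0,0,0.013,0,0,0]]'
python3 - <<'E'
from h import *
p,d,k=grab('side','s2');cv2.imwrite('pics/s2c.png',cv2.resize(p[120:260,260:440,::-1],None,fx=4,fy=4))
E
```

```text
time: 2.75
ee_pos: [0.5652, 0.1469, 0.1388]
tool_rot: [2.287, 2.143, -0.002]
wrist_force: [-1.6, -10.0, 2.0]
gripper_width: -0.002
gripper_force: 4.2
time: 3.0
ee_pos: [0.5659, 0.1606, 0.139]
tool_rot: [2.287, 2.145, 0.0]
wrist_force: [0.3, -7.6, 4.0]
gripper_width: 0.003
gripper_force: 3.5
```

View pics/s2c.png

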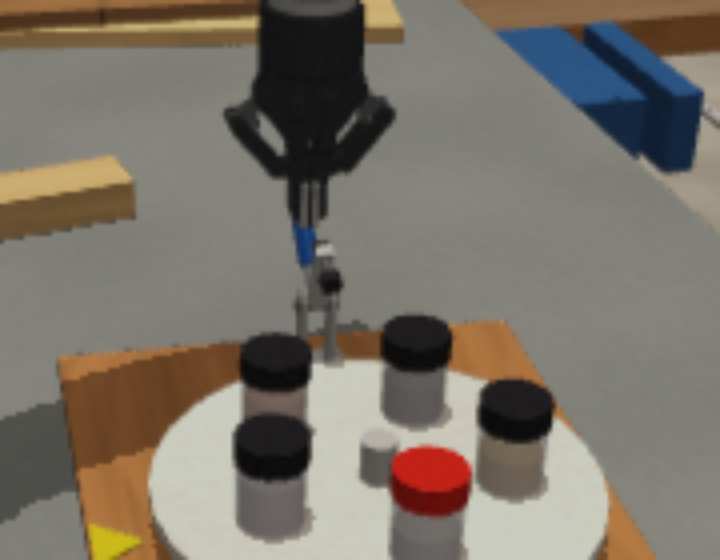

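The side crop shows the clamp arm standing up behind the disc at about (320,270), with the handle laid back, so the clamp is open. I'll retreat upwards next.

```bash
python3 -m jog '[[0,0,0,-0.003,0,0,0],[0,0,0,-0.004,0,-0.03,0],[0,0,0,-0.004,0,-0.065,0],[0,0,0,-0.004,0,-0.1,0],[0,0,0,-0.004,0,-0.1,0]]'
python3 - <<'E'
from h import *
print(robot.sense()['joint_positions'].round(2))
for y in (2.6,92.6): to((.549,-.152,.23),y)
E
```

```text
time: 3.47
ee_pos: [0.5685, 0.16, 0.2466]
tool_rot: [2.285, 2.146, 0.025]
wrist_force: [1.1, 0.1, 1.0]
gripper_width: 0.0
gripper_force: 0.0
[0.27 0.41 0.24 1.38 0.   1.91]
rot [ 0.9 -0.3 -6.2] shift [-3.127e-01 -3.000e-04  1.450e-02] pos [0.5685 0.16   0.2466] F [1.1 0.1 1. ] t 3.4667 w 0.0
rot [  1.    0.5 -96.2] shift [-3.127e-01 -3.000e-04  1.450e-02] pos [0.5685 0.16   0.2466] F [1.1 0.1 1. ] t 3.4667 w 0.0
```

```bash
python3 -m jog '[[0,0,-75,-0.313,0,0,0.8],[0,0,-75,-0.313,0,0,0.8],[0,0,-75,-0.313,0,0,0.8],[0,0,-75,-0.313,0,0,0.8],[0,0,-75,-0.313,0,0,0.8]]' >/dev/null
python3 -c "
from h import *
to((.549,-.152,.24),71)"
```

```text
rot [  0.2   0.2 -41. ] shift [-0.0984 -0.0618 -0.0018] pos [ 0.5533 -0.0359  0.2383] F [ 1.1 -0.1 -0.1] t 3.8833 w 0.71
```

```bash
python3 -m jog '[[0,0,-41,-0.098,-0.062,0,0.8],[0,0,-41,-0.098,-0.062,0,0.8],[0,0,-41,-0.098,-0.062,0,0.8],[0,0,-41,-0.098,-0.062,0,0.8],[0,0,-41,-0.098,-0.062,0,0.8]]' >/dev/null
python3 -m jog '[[0,0,-6,0,0,0,0.8],[0,0,-6,0,0,0,0.8]]' >/dev/null
cat > red.py <<'E'
from h import *
def red(n,sv=None):
    p,d,k=grab(n,sv);h=cv2.cvtColor(p,cv2.COLOR_RGB2HSV)
    m=(((h[...,0]<8)|(h[...,0]>172))&(h[...,1]>130)&(h[...,2]>60)&(d>0));P=cloud(k,d)
    m&=(P[...,2]>.105)&(P[...,2]<.12)&(np.hypot(P[...,0]-.545,P[...,1]+.067)<.13)
    v,u=np.nonzero(m);print(n,len(u), P[m].mean(0) if len(u) else '', P[m].min(0) if len(u) else '',P[m].max(0) if len(u) else '')
if __name__=='__main__':
    red('wrist','w3');red('top')
    to((.549,-.152,.24),71);print(robot.sense()['joint_positions'].round(2))
E
python3 red.py
```

```text
wrist 2066 [ 0.54986889 -0.15234994  0.11252627] [ 0.52723987 -0.17641071  0.10529214] [ 0.57441479 -0.12938328  0.11526377]
top 0   
rot [ 0.   0.1 -1.3] shift [-0.0015 -0.0007 -0.0025] pos [ 0.5479 -0.1509  0.2375] F [-0.4  0.4 -0.6] t 4.5667 w 0.8
[-0.27  0.38  0.17  1.35  0.    0.09]
```

View pics/w3.png

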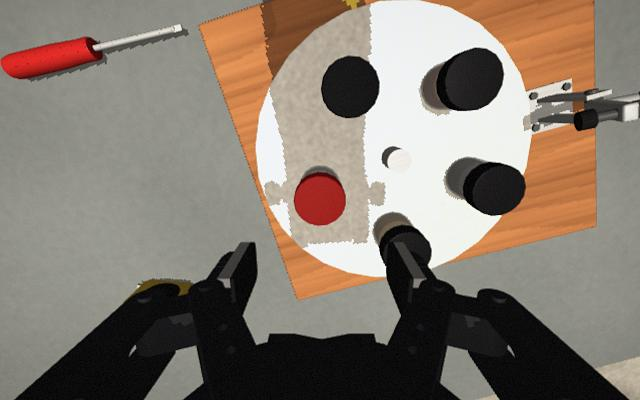

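The wrist view shows the red lid at (320,200) and the clamp arm raised at (610,100). The fingers clear the neighbouring lids, so I'll descend and grip.

```bash
python3 -m jog '[[0,0,-1,-0.0024,-0.0009,0.035,0.8],[0,0,-1,-0.0024,-0.0009,0.07,0.8],[0,0,-1,-0.0024,-0.0009,0.1,0.8],[0,0,-1,-0.0024,-0.0009,0.12,0.8],[0,0,-1,-0.0024,-0.0009,0.131,0.8]]'
python3 -m jog '[[0,0,0,0,0,0,0.8],[0,0,0,0,0,0,0.3],[0,0,0,0,0,0,0.3],[0,0,0,0,0,0,0.3],[0,0,0,0,0,0,0.3]]' 30
```

```text
time: 4.98
ee_pos: [0.5475, -0.1519, 0.1025]
tool_rot: [-0.525, -3.093, -0.001]
wrist_force: [-0.4, 0.3, -0.1]
gripper_width: 0.8
gripper_force: 0.0
time: 5.4
ee_pos: [0.5499, -0.1535, 0.1069]
tool_rot: [0.523, 3.095, -0.001]
wrist_force: [-0.3, 1.0, 1.8]
gripper_width: 0.551
gripper_force: 33.6
```

```bash
cat > arc.py <<'E'
from h import *
import sys
step,n=float(sys.argv[1]),int(sys.argv[2])   # deg per row in world (neg = clockwise)
AX=np.array([.5453,-.0675]);s=robot.sense();v=np.array(s['ee_pos'])[:2]-AX
a0=np.arctan2(v[1],v[0]);print('ang',np.degrees(a0),'r',np.hypot(*v),'F',np.round(s['wrist_force'],1),'w',s['gripper_width'],'t',s['time'])
for i in range(1,n+1):
    a=a0+np.radians(step*i);w=AX+.0855*np.array([np.cos(a),np.sin(a)])
    print(-step*i,totool(np.array([*w,.107])-s['ee_pos']).round(4))
E
python3 arc.py -5 5
```

```text
ang -86.90605871878626 r 0.08614239577644932 F [-0.3  1.   1.8] w 0.5513952117055125 t 5.4
5.0 [ 0.0073 -0.0019 -0.0002]
10.0 [ 0.0145 -0.0038 -0.0002]
15.0 [ 0.0218 -0.0051 -0.0002]
20.0 [ 0.0293 -0.0057 -0.0002]
25.0 [ 0.0367 -0.0057 -0.0002]
```

```bash
python3 -m jog '[[0,0,5,0.0073,-0.0019,0,0.3],[0,0,10,0.0145,-0.0038,0,0.3],[0,0,15,0.0218,-0.0051,0,0.3],[0,0,20,0.0293,-0.0057,0,0.3],[0,0,25,0.0367,-0.0057,0,0.3]]'
python3 arc.py -5 5
```

```text
time: 5.82
ee_pos: [0.5138, -0.1457, 0.1068]
tool_rot: [1.186, 2.905, 0.005]
wrist_force: [2.8, 4.7, 0.9]
gripper_width: 0.551
gripper_force: 33.7
ang -111.9036889808667 r 0.0843206668627397 F [2.8 4.7 0.9] w 0.5514778255221638 t 5.8167
5.0 [ 0.0066 -0.0036 -0.0002]
10.0 [ 0.0138 -0.0056 -0.0002]
15.0 [ 0.0211 -0.0069 -0.0002]
20.0 [ 0.0285 -0.0075 -0.0003]
25.0 [ 0.036  -0.0075 -0.0003]
```

```bash
python3 -m jog '[[0,0,5,0.007,-0.0026,0,0.3],[0,0,10,0.0142,-0.0045,0,0.3],[0,0,15,0.0216,-0.0058,0,0.3],[0,0,20,0.029,-0.0064,0,0.3],[0,0,25,0.0364,-0.0064,0,0.3]]'
python3 arc.py -5 5
```

```text
time: 6.23
ee_pos: [0.4849, -0.1237, 0.1069]
tool_rot: [1.785, 2.581, 0.012]
wrist_force: [9.4, 8.7, -2.8]
gripper_width: 0.548
gripper_force: 33.5
ang -137.06724430684332 r 0.08255239894848877 F [ 9.4  8.7 -2.8] w 0.548204459667372 t 6.2333
5.0 [ 0.0059 -0.0052 -0.0002]
10.0 [ 0.0131 -0.0071 -0.0002]
15.0 [ 0.0205 -0.0084 -0.0002]
20.0 [ 0.0279 -0.009  -0.0002]
25.0 [ 0.0354 -0.009  -0.0002]
```

```bash
sed -i 's/.5453,-.0675/.548,-.068/;s/\.0855/.085/' arc.py; python3 arc.py -5 5; python3 - <<'E'
from h import *
p,d,k=grab('wrist'); P=cloud(k,d); 
# hub stub: top 78mm
m=(P[...,2]>.070)&(P[...,2]<.083)&(np.hypot(P[...,0]-.547,P[...,1]+.068)<.03)&(d>0)
Q=P[m];print('hub',len(Q),Q.mean(0),Q.min(0),Q.max(0))
E
```

```text
ang -138.56764989089956 r 0.08421751878157664 F [ 9.4  8.7 -2.8] w 0.548204459667372 t 6.2333
5.0 [ 0.0068 -0.0031 -0.0002]
10.0 [ 0.014  -0.0048 -0.0002]
15.0 [ 0.0213 -0.0058 -0.0002]
20.0 [ 0.0287 -0.0062 -0.0002]
25.0 [ 0.0361 -0.006  -0.0001]
hub 1650 [ 0.54790083 -0.06750357  0.07717971] [ 0.53672624 -0.07987242  0.07000457] [ 0.5618994  -0.05597442  0.08005507]
```

```bash
python3 -m jog '[[0,0,5,0.0074,-0.0018,0,0.3],[0,0,10,0.0146,-0.0035,0,0.3],[0,0,15,0.0219,-0.0045,0,0.3],[0,0,20,0.0293,-0.0049,0,0.3],[0,0,25,0.0367,-0.0047,0,0.3]]'
python3 arc.py -5 4;python3 red.py
```

```text
time: 6.7
ee_pos: [0.4678, -0.0912, 0.1068]
tool_rot: [2.302, 2.135, 0.013]
wrist_force: [7.7, 5.1, -3.4]
gripper_width: 0.549
gripper_force: 33.5
ang -163.84916979306544 r 0.0834579130143994 F [ 7.7  5.1 -3.4] w 0.5490429099975664 t 6.7
5.0 [ 0.0065 -0.0037 -0.0002]
10.0 [ 0.0137 -0.0054 -0.0002]
15.0 [ 0.0211 -0.0064 -0.0002]
20.0 [ 0.0285 -0.0068 -0.0001]
wrist 7496 [ 0.46799844 -0.08909717  0.11229719] [ 0.4436986  -0.11578999  0.1050093 ] [ 0.49110668 -0.06750739  0.11475463]
top 0   
rot [  0.5   0.1 -75.2] shift [-0.0542  0.0863 -0.1327] pos [ 0.4679 -0.0914  0.1068] F [ 7.5  4.  -5. ] t 6.8 w 0.55
[-0.2   0.31 -0.31  0.95  0.    1.45]
```

```bash
python3 - <<'E'
from h import *
for n in('wrist','side'):
    p,d,k=grab(n,'a_'+n);h=cv2.cvtColor(p,cv2.COLOR_RGB2HSV);P=cloud(k,d)
    m=(h[...,0]>22)&(h[...,0]<36)&(h[...,1]>120)&(h[...,2]>60)
    v,u=np.nonzero(m)
    Q=np.array([onz(k,a,b,.016) for a,b in zip(u,v)])
    ok=np.hypot(Q[:,0]-.37,Q[:,1]+.055)<.05;Q=Q[ok]
    print(n,len(Q),Q.mean(0) if len(Q) else '')
    if len(Q):
        t,tri=cv2.minEnclosingTriangle(Q[:,None,:2].astype(np.float32));print(tri)
        c=Q.mean(0);w=np.array([.548,-.0677])-c[:2];print(np.degrees(np.arctan2(w[1],w[0])))
    # lid black/red centres and hub, same camera
    m=(P[...,2]>.109)&(P[...,2]<.118)&(d>0)&(np.hypot(P[...,0]-.548,P[...,1]+.0677)<.12)&(h[...,2]<60)
    nn,l,st,ce=cv2.connectedComponentsWithStats(m.astype(np.uint8))
    for i in range(1,nn):
        if st[i,4]>100:q=P[l==i];c=(q.max(0)+q.min(0))/2;print(' blk',st[i,4],c,np.degrees(np.arctan2(c[1]+.0677,c[0]-.548)))
E
```

```text
wrist 972 [ 0.37261424 -0.05522979  0.016     ]
[[[ 0.3968478  -0.0570077 ]]

 [[ 0.360237   -0.07957406]]

 [[ 0.36360738 -0.03071943]]]
-4.066978786605355
 blk 10313 [ 0.50132048 -0.00076505  0.11241623] 124.89139155680512
 blk 4553 [ 0.58775317 -0.00520624  0.11196028] 57.53897878144712
 blk 1661 [ 0.61256308 -0.09793513  0.11208757] -25.093866158814546
 blk 174 [ 0.44439706 -0.08774773  0.11358246] -169.048312449704
 blk 180 [ 0.492216   -0.0919638   0.11353087] -156.49289750538802
 blk 113 [ 0.50158801 -0.0838757   0.11356986] -160.78531947153354
 blk 105 [ 0.43523311 -0.07945753  0.11350147] -174.0476207014665
 blk 968 [ 0.53539811 -0.15670044  0.11158661] -98.0591377039236
side 70 [ 0.3730258  -0.05584249  0.016     ]
[[[ 0.36659032 -0.03324242]]

 [[ 0.3950426  -0.05583309]]

 [[ 0.35849276 -0.07979661]]]
-3.8768475409531424
 blk 141 [ 0.59879997 -0.0045695   0.11348522] 51.17700017328411
 blk 162 [ 0.62739323 -0.10100293  0.11301378] -22.75649606493677
 blk 196 [ 0.5455328  -0.15654648  0.11246837] -91.59065485664831
```

View pics/a_wrist.png

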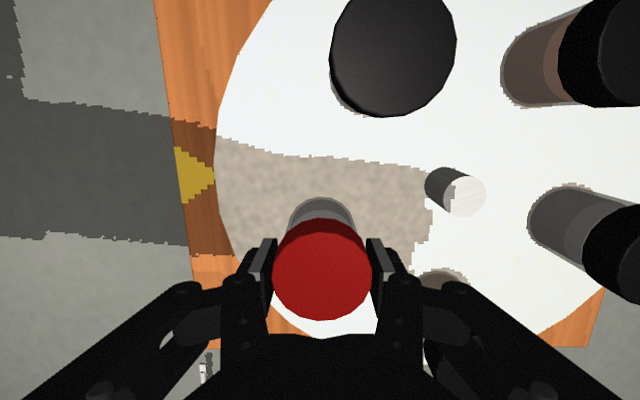

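The wrist view shows the red lid held at (322,268), the arrow at (193,175) and the hub at (465,193). The arrow direction is -4.1 degrees, so about 20 degrees of turn remain.

```bash
python3 -m jog '[[0,0,5,0.007,-0.0023,0,0.3],[0,0,10,0.0142,-0.004,0,0.3],[0,0,15,0.0216,-0.005,0,0.3],[0,0,20,0.029,-0.0054,0,0.3],[0,0,20,0.029,-0.0054,0,0.3]]'
python3 arc.py -1 2; python3 - <<'E'
from h import *
p,d,k=grab('wrist','f1');h=cv2.cvtColor(p,cv2.COLOR_RGB2HSV)
AX=np.array([.548,-.0677]);P=cloud(k,d)
# red lid circle: top-face contour cast on z=.113
m=((((h[...,0]<8)|(h[...,0]>172))&(h[...,1]>130)&(P[...,2]>.1115)&(P[...,2]<.118))).astype(np.uint8)
c=max(cv2.findContours(m,0,2)[0],key=cv2.contourArea)[:,0]
Q=np.array([onz(k,a,b,.113)[:2] for a,b in c]).astype(np.float32);(cx,cy),r=cv2.minEnclosingCircle(Q);print('lid',cx,cy,r,np.degrees(np.arctan2(cy-AX[1],cx-AX[0])))
hb=P[(P[...,2]>.074)&(P[...,2]<.083)&(np.hypot(P[...,0]-AX[0],P[...,1]-AX[1])<.03)&(d>0)]
if len(hb): print('hub',(hb.min(0)+hb.max(0))/2,hb.mean(0))
y=(h[...,0]>22)&(h[...,0]<36)&(h[...,1]>120)
v,u=np.nonzero(y);A=np.array([onz(k,a,b,.016)[:2] for a,b in zip(u,v)]);A=A[np.hypot(A[:,0]-.37,A[:,1]+.055)<.05];a=A.mean(0);print('arrow',a,np.degrees(np.arctan2(a[1]-AX[1],a[0]-AX[0])))
E
```

```text
time: 7.32
ee_pos: [0.4652, -0.0621, 0.1068]
tool_rot: [2.636, 1.704, 0.013]
wrist_force: [8.6, 1.7, -6.5]
gripper_width: 0.548
gripper_force: 33.4
ang 175.91854025595993 r 0.08303963205041934 F [ 8.6  1.7 -6.5] w 0.5479754800530762 t 7.3167
1.0 [ 0.0007 -0.0023 -0.0002]
2.0 [ 0.0021 -0.0028 -0.0002]
lid 0.46518057584762573 -0.06171271950006485 0.023764483630657196 175.86509864019436
hub [ 0.54949741 -0.06776942  0.07701571] [ 0.5492329  -0.06714734  0.07747886]
arrow [ 0.37257632 -0.05541177] 175.993040438799
```

View pics/f1.png

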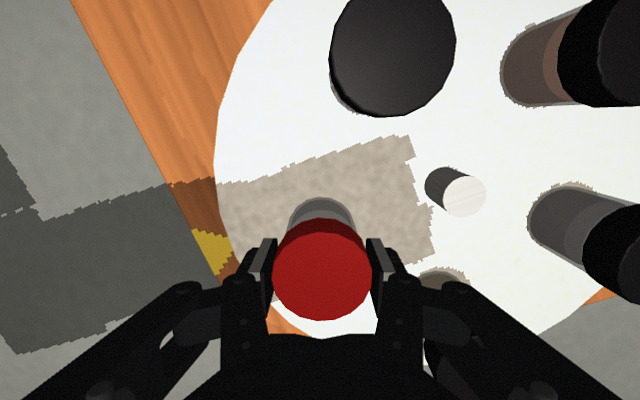

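The red lid at (322,268) lies on the line from the hub (465,195) to the arrow (212,250), within about 0.2°. I'll hold briefly, check the clamp and hand in.

```bash
python3 -m jog '[[0,0,0,0,0,0,0.3],[0,0,0,0,0,0,0.3],[0,0,0,0,0,0,0.3],[0,0,0,0,0,0,0.3],[0,0,0,0,0,0,0.3]]' 40
python3 - <<'E'
from h import *
p,d,k=grab('side','end');cv2.imwrite('pics/endc.png',cv2.resize(p[120:290,240:460,::-1],None,fx=3,fy=3))
E
```

```text
time: 7.78
ee_pos: [0.4652, -0.0624, 0.1068]
tool_rot: [2.634, 1.709, 0.014]
wrist_force: [7.4, 5.1, -5.3]
gripper_width: 0.545
gripper_force: 41.7
```

View pics/endc.png

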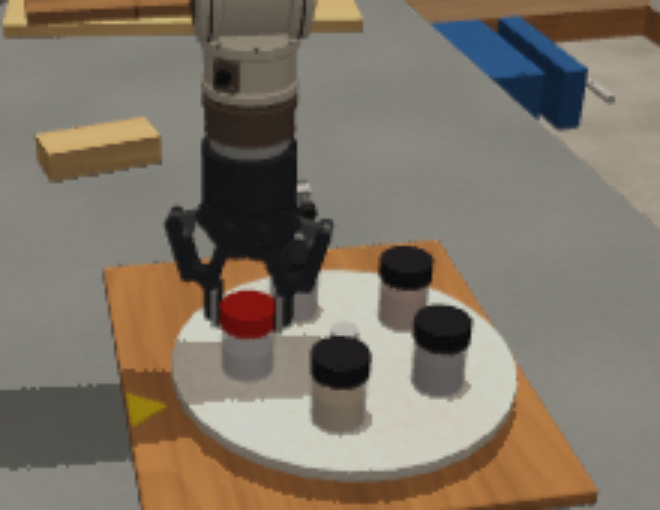

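The final side crop shows the red jar held at (247,315), in line with the arrow at (147,408) and the hub. The clamp arm's tip stands up behind the gripper at (305,190).

```bash
python3 -c "
from cell import robot
print(robot.finish_job())"
```

```text
the job is handed in; nothing more can be done
None
```

The job is handed in: the clamp is swung open and clear of the disc, and the red jar is at the front, within about 0.2° of the arrow by the wrist camera. The fingers still grip its lid at about 40 N, and the loose items were not touched.

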